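Release the wash balls from the chute dispenser into the caddy

TASK

Using only pushes and presses of the fingers, slide the beige caddy along the shelf until it stands home against the front leg of the white dispenser, centred under the mouth of its chute. Then press down the paddle of the rocking lever so that its other end lifts the gate, keep it down until both wash balls have rolled out into the caddy, and let the lever come back up. Do not lift or tip the caddy, do not touch the balls or the gate, leave the caddy where it is under the chute and leave everything else on the shelf in place.

Things in the scene. Friction and masses are not known exactly. Their poses are not given: they have to be found in the camera images.
- dispenser: White metal ball dispenser, fixed. Origin on the shelf surface straight below the gate. Own +x: from the lever's paddle to the chute; own y: along the chute, balls roll to -y; z up. The chute, 52 mm wide, 44 inside, walls 22 high, slopes 7.4 degrees from y = +130 mm to its mouth at y = -70 mm. Foot plate 8 mm thick, x -155 to +45, y -35 to +135. Pivot bracket at x = -105 mm, 184 mm high.
- front_leg (a point): Foot of the upright front leg panel (52 mm wide in the dispenser's x) under the chute: centre of its outer face, on the shelf surface, dispenser x 0, y -35 mm. The caddy's long side rests flat against this face when it is home.
- chute_mouth (a point): Centre of the lower lip of the chute's mouth, 105 mm above the shelf; the balls drop off here and fly about 40 to 70 mm further towards the dispenser's -y.
- drop_point (a point): Point on the shelf surface 45 mm beyond the mouth (dispenser x 0, y -115 mm) about where the balls come down. With the caddy home against the front leg and aligned, the caddy's centre is at dispenser x 0, y -100 mm.
- rocker (a joint): Rocking lever of bare aluminium, running along the dispenser's x axis above y = 0. Angle in rad: 0 = at rest, gate shut; 0.45 = paddle fully down (end stop). A spring returns it to 0; pressing at the paddle takes about 2 N at the start and 5 N at the stop. A ball can pass under the gate above about 0.36 rad.
- paddle (a point): Flat pressing pad at the lever's end nearest the robot, 36 mm (x) by 36 mm (y) by 10 mm. This point: the centre of its top face, 180 mm above the shelf at rest, about 33 mm lower when fully pressed; turns with the lever. It lies 75 mm from the pivot (dispenser x -180 mm). Nothing stands below it but the shelf.
- gate_edge (a point): Upright aluminium plate 34 mm wide (x), 4 mm thick (y), 55 mm high, hanging from the lever's far end across the chute. This point: the centre of its lower edge, 8 mm above the chute floor when shut. It rises about 50 mm when the paddle is fully down.
- caddy: Beige plastic bucket-style caddy, an open box 180 mm (x) by 130 mm (y) by 85 mm high, walls 3 mm, loop handles standing 22 mm out at the short (x) ends. Origin at the centre of its underside. Loose, 0.25 to 0.5 kg; starts 85 to 140 mm short of its place on the dispenser's -y side, long side roughly along the dispenser's x. Passes under the chute with 15 mm to spare.
- ball_front_center (a point): Centre of the front wash ball: hard grey plastic, 40 mm diameter, 35 g, resting against the gate in the chute.
- ball_rear_center (a point): Centre of the rear wash ball, same kind, resting behind the front one.
- spray_bottle: Silver spray bottle with black head, 68 mm diameter, 226 mm high, origin under its centre. Leave in place.
- jar: Small glass jar with cork-look stopper, 58 mm diameter, 86 mm high, origin under its centre; stands between the paddle and the caddy's path. Leave in place.
- tin: Low steel tin, 60 mm diameter, 42 mm high, origin under its centre; behind the chute. Leave in place.
- peg_box: Small white open box, 55 by 75 by 50 mm high, origin under its centre; left of the lever. Leave in place.
- mug: White mug, 76 mm diameter, 90 mm high, origin under its centre. Leave in place.
- brush: Hand brush lying flat along its own x axis, origin under its middle. Leave in place.
Not all that is in view belongs to the job. Leave any green or orange look-alike of the caddy alone.

How it is judged:
On the way, in this order (a step that is already met when the one before it is completed fails the run):
1. the caddy stands under the chute mouth with the gate still shut and both balls behind it (x of drop_point in the frame of caddy between -0.04 and 0.04 m and y of drop_point in the frame of caddy between -0.04 and 0.04 m and y of each of ball_front_center, ball_rear_center in the frame of dispenser above 0.005 m and value of joint rocker below 0.05 rad and angle between caddy's own z axis and vertical below 0.1 rad), for 0.2 s.
2. the lever is pressed and the gate lifted (value of joint rocker above 0.3 rad), for 0.1 s.
3. both balls are in the caddy (x of ball_front_center in the frame of caddy between -0.085 and 0.085 m and y of ball_front_center in the frame of caddy between -0.06 and 0.06 m and z of ball_front_center in the frame of caddy between 0 and 0.07 m and x of ball_rear_center in the frame of caddy between -0.085 and 0.085 m and y of ball_rear_center in the frame of caddy between -0.06 and 0.06 m and z of ball_rear_center in the frame of caddy between 0 and 0.07 m), for 0.1 s.
At the end, for the whole second after the job is handed in: Both balls lie inside the caddy, the caddy stands flat and still on the shelf with the drop point within 40 mm of its centre along each of its sides, and the lever is back at rest (below 0.05 rad) (all of step 3 and x of drop_point in the frame of caddy between -0.04 and 0.04 m and y of drop_point in the frame of caddy between -0.04 and 0.04 m and value of joint rocker below 0.05 rad and angle between caddy's own z axis and vertical below 0.1 rad and height (world z) of caddy below 0.01 m and linear speed of caddy below 0.03 m/s); the robot touches nothing.
It fails at once if the caddy is lifted off the shelf (20 mm) or tipped (0.3 rad) (height (world z) of caddy above 0.02 m or angle between caddy's own z axis and vertical above 0.3 rad).
It fails at once if the robot touches a ball (contact force between any of the fingers, the arm and ball_front above 0.3 N or contact force between any of the fingers, the arm and ball_rear above 0.3 N).
It fails at once if the robot touches the gate (contact force between any of the fingers, the arm and rocker_c0 above 0.3 N).
It fails at once if another thing on the shelf is moved by more than 30 mm or tipped (distance of any of spray_bottle, jar, tin, peg_box, mug, brush from where it was at the start of the episode above 0.03 m or angle between any of spray_bottle, jar, tin, peg_box, mug's own z axis and vertical above 0.4 rad).
It also fails if it takes over 58 s, if anything falls off the work surface, if the arm or the gripper's body presses on something with over 40 N, if the wrist force passes 120 N, or if a joint passes its speed limit or range.

ROBOT

A 6-joint arm with a two-finger parallel gripper is mounted at the origin on the work surface. World frame = base frame: x ahead of the robot, y to its left, z up, the work surface at z = 0. Lengths are in m, angles in rad, forces in N, time in s.
With the tool pointing down it reaches from about 0.25 to 0.725 m from the base axis. Payload 4 kg.
Tool frame: the origin (TCP) lies midway between the tips of the shut fingers; the grasp point (between the pads) lies 19 mm behind it (bot.grip_point_offset is the distance from the TCP to the grasp point, in m); z points along the fingers, y is the line along which they close (so a half turn about z gives the same grasp; the last joint's range is limited). The gripper opens to 85 mm and grips with 20 to 120 N. Pads are 22 mm wide; open, the fingers measure 114 mm over their backs; the gripper's body (76 mm by 85 mm) begins 54 mm behind the grasp point. The pads swing forward as they close: fully open they stand 13 mm farther back than shut.
Start: joints at [1.259, 0.241, 0.005, 1.335, 0, 1.571], TCP at [0.153, 0.476, 0.231] pointing down, gripper open.
Joint ranges: [-2.72, 2.72], [-1.05, 1.87], [-1.09, 1.28], [-1.99, 2.15], [-1.42, 1.44], [-3.14, 3.14]. Speed limits (rad/s): [2.79, 2.79, 3.14, 3.14, 3.14, 3.14].

INTERFACE

Orientations are given as a unit quaternion [x, y, z, w].
In Python, from workcell import bot gives the robot as it stands.
- The arm moves only by the tool step_arm, never from a script. Its argument "targets" is text: rows parted by semicolons, each of 7 numbers parted by spaces: the opening, from -1 (shut) to 1 (fully open), so that 0 is half open, then the shift along the world's x, y, z normalised to -1 to 1, where 1 is 0.5 m, then the turn, a rotation vector about the world's x, y, z normalised to -1 to 1, where 1 is pi/4 rad. In form: gripper x y z wx wy wz; .... A call has 1 to 10 rows; each row is the pose to reach, as a shift and turn from the pose commanded when the call began; what a row does not reach only later rows make up. A row lasts 1/12 s, in which the tool goes at most 41.7 mm and 7.16 degrees, less where a joint would pass 70% of its speed; a pose out of reach is approached as far as the arm can. A call with a number of a shift or a turn outside -1 to 1 is refused whole. A call with a gripper value outside its range is refused whole. The fingers move at their own pace and stop on an object; the grip force is fixed at half the most. Time passes only in rows, so rows that repeat a pose let the fingers close. It gives the time, the measured TCP pose, the force, the opening and the grip force at its end, in the units of the state.
- bot.get_obs(): the state, without advancing time (a new reading comes with each control period).
- bot.camera(name): name is "scene" or "top"; returns the picture (420x560x3 uint8, red, green, blue); there is no depth.
- bot.camera_info(name): a dict with "vertical_fov" (degrees; the focal length in pixels is half the picture's height over the tangent of half this angle, whatever the lens; pixels are square), "cx", "cy" (the principal point, pixels), "pose" (4x4, takes a point from camera to world coordinates). Camera axes: x right, y up, looking along -z (the intrinsics and any distortion apply to the point x, -y, -z); pixel columns grow to the right and rows downward; lengths in m; the calibration is good to about 2 mm. A picture is of the moment at which its call begins. camera_info takes no time and is no camera call.
- bot.job_done(): hands the job in; it is judged then, once.
The state is a dict: "clock": time; "joint_pos": joint angles; "joint_vel": joint speeds; "tau": joint torques, N m; "eef_pos": TCP position; "tool_rot": TCP orientation; "ft_force": force on the tool from outside, world axes, zero at the start; "ft_torque": the same for the moment, N m; "grip_width": finger opening in m; "grasp_force": force on a finger pad.
Only numpy, scipy, OpenCV 4.12 (cv2) and the standard library are available. Lean on these libraries where they do the work, as an engineer would, in place of code of your own. Each camera call takes 0.05 s, during which the arm holds its last target. There are 200 camera calls.

## Working session

There is one attempt and no reset: what is moved stays moved. The work goes in short steps, Python scripts to look and compute and a tool call to move; the robot and the scene stay as the last step left them, time stands still between calls to the robot, and variables do not carry over. Pictures are saved under pics/ and viewed, at most 10 in all, crops included, and the job is handed in when it is done.

Besides the shell and the picture viewer there is one more tool, called after ">>>" in YAML: its name, and indented under it one key for each argument. step_arm: Moves the arm, as the interface text tells. Scaled input: -1 to 1 covers 0.5 m each way for a shift and pi/4 rad each way for a turn. Its arguments: {"type":"object","properties":{"targets":{"type":"string"}},"required":["targets"]}

```bash
mkdir -p pics
python3 - <<'E'
from workcell import bot
import cv2
for n in("scene","top"):
    cv2.imwrite(f"pics/{n}0.png",bot.camera(n)[:,:,::-1]); print(n,bot.camera_info(n))
o=bot.get_obs();print(o)
E
```

```text
scene {'vertical_fov': 46.27086629309754, 'cx': 279.01547094871876, 'cy': 215.35917672697036, 'pose': array([[-0.82594497, -0.47703508,  0.30042043,  0.87330342],
       [ 0.56349771, -0.68262055,  0.46529509,  0.6174402 ],
       [-0.01688892,  0.55359437,  0.83261518,  1.17892728],
       [ 0.        ,  0.        ,  0.        ,  1.        ]])}
top {'vertical_fov': 55.53832448871055, 'cx': 267.720438778033, 'cy': 204.49035476489303, 'pose': array([[-0.02940664,  0.99318555, -0.11277281,  0.38688881],
       [-0.99933577, -0.0316415 , -0.01807855,  0.01913578],
       [-0.02152366,  0.11216627,  0.99345632,  1.19759325],
       [ 0.        ,  0.        ,  0.        ,  1.        ]])}
{'clock': 0.1, 'joint_pos': array([1.25904044e+00, 2.41338147e-01, 3.83681131e-03, 1.33521298e+00,
       1.67012945e-05, 1.57079890e+00]), 'joint_vel': array([-0.00061611, -0.00126937,  0.00021219,  0.00133128,  0.0012073 ,
       -0.0012632 ]), 'tau': array([-1.36803137e-03, -3.73137939e+01,  2.53010577e+01,  1.08832918e-02,
       -1.00620246e-04, -7.12976004e-06]), 'eef_pos': array([0.15318188, 0.47534599, 0.23049329]), 'tool_rot': array([ 1.55248663e-01,  9.87874958e-01, -9.46072746e-04, -1.57129901e-04]), 'ft_force': array([ 0.08101   , -1.44253252, -0.83381782]), 'ft_torque': array([ 0.00224611, -0.01183987, -0.02008295]), 'grasp_force': 0.0, 'grip_width': 0.0854540837066132}
```

View pics/scene0.png

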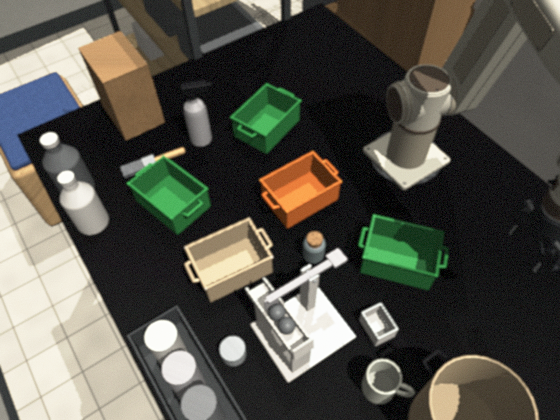

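View pics/top0.png

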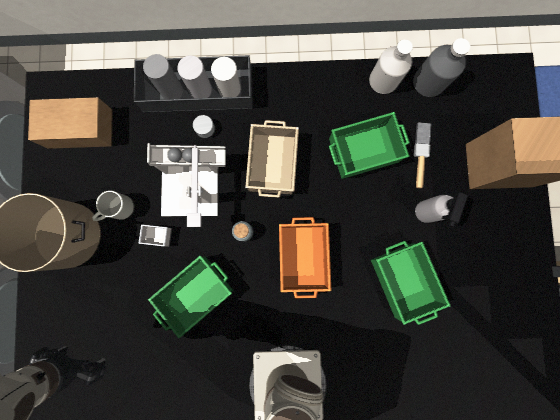

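Caddy candidates in the top view are: beige box (272,158), orange (305,258), greens (368,145), (190,295) and (410,285), and the round brown pot (45,230). By the description it is the beige box at (272,158). The dispenser is at (190,185), its paddle at about (194,220), and the jar at (242,231). I'll check the choice in a close crop.

```bash
cat > h.py <<'E'
import numpy as np
from workcell import bot
def ray(n,u,v):
    i=bot.camera_info(n);P=i["pose"];f=210/np.tan(np.radians(i["vertical_fov"]/2))
    return P[:3,3],P[:3,:3]@np.array([(u-i["cx"])/f,-(v-i["cy"])/f,-1])
def at(n,u,v,z):
    o,d=ray(n,u,v);return (o+d*(z-o[2])/d[2]).round(4)
def proj(n,p):
    i=bot.camera_info(n);P=i["pose"];f=210/np.tan(np.radians(i["vertical_fov"]/2))
    q=P[:3,:3].T@(np.asarray(p,float)-P[:3,3]);return np.round([i["cx"]-f*q[0]/q[2],i["cy"]+f*q[1]/q[2]],1)
E
python3 - <<'E'
import cv2
a=cv2.imread("pics/top0.png")[105:255,130:320]
cv2.imwrite("pics/c0.png",cv2.resize(a,None,fx=4,fy=4,interpolation=cv2.INTER_CUBIC))
E
```

```text
(no output)
```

View pics/c0.png

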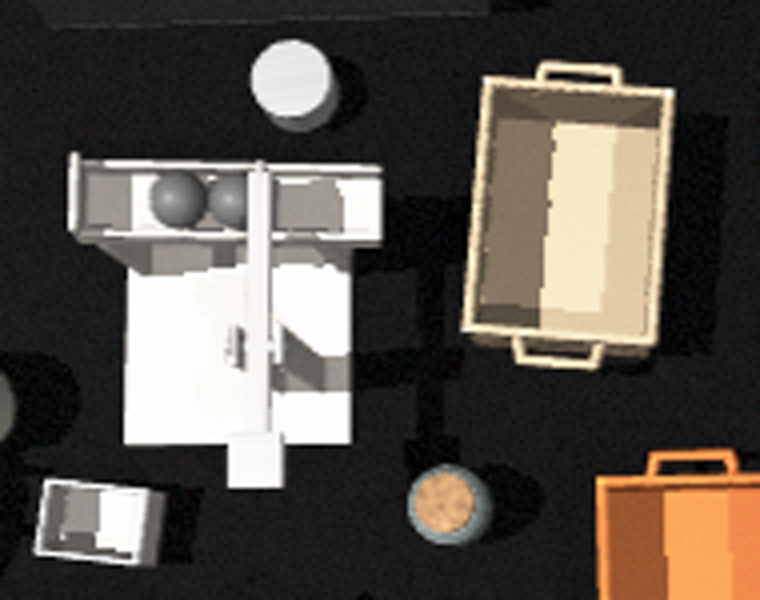

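The crop confirms the beige box: its rim corners are at crop (485,78), (673,90), (657,345) and (463,330). The paddle is centred at (256,460), the mouth is at x=382 with walls at y 165 to 243, and the foot plate's near corners are (124,443) and (352,443).

Run:
```python
from h import *
c=lambda u,v,z:at("top",130+u/4-.4,105+v/4-.4,z)
print("caddy");K=[c(*p,.085) for p in((485,78),(673,90),(657,345),(463,330))]
for k in K:print(k)
print(np.mean(K,0), [np.linalg.norm(K[i]-K[(i+1)%4]) for i in range(4)])
e=(K[0]+K[1]-K[2]-K[3]);print("yaw deg",np.degrees(np.arctan2(e[1],e[0])))
print("paddle",c(256,460,.18))
print("mouth",c(382,165,.127),c(382,243,.127))
print("plate",c(124,443,.008),c(352,443,.008))
print("jar",c(445,503,.086),"chute rear",c(75,155,.153),c(75,240,.153))
print("front handle",c(515,365,.08),c(598,368,.08), "back",c(540,63,.08),c(620,66,.08))
print("orange",c(598,478,.085))
```

```text
caddy
[0.7473 0.081  0.085 ]
[ 0.7336 -0.0535  0.085 ]
[ 0.5495 -0.0353  0.085 ]
[0.5646 0.1011 0.085 ]
[0.64875  0.023325 0.085   ] [np.float64(0.13519593189145893), np.float64(0.18499743241461494), np.float64(0.1372332685612348), np.float64(0.18380233948456692)]
yaw deg -5.9610277264753995
paddle [0.4694 0.2291 0.18  ]
mouth [0.6746 0.1512 0.127 ] [0.62   0.1521 0.127 ]
plate [0.4993 0.3642 0.008 ] [0.4939 0.1921 0.008 ]
jar [0.4429 0.1164 0.086 ] chute rear [0.6818 0.3556 0.153 ] [0.6234 0.3553 0.153 ]
front handle [0.5392 0.0653 0.08  ] [0.5352 0.0067 0.08  ] back [0.7586 0.0413 0.08  ] [ 0.7543 -0.0164  0.08  ]
orange [0.4571 0.0093 0.085 ]
```

Estimated dispenser origin is (0.6495, 0.2227) with yaw −1.6°; paddle, mouth and plate agree within 2 mm. The caddy's home is (0.647, 0.123); it is now at (0.649, 0.023) with yaw −6°. I'll push +y with the open fingers' line along x, which squares the caddy up as it slides.

>>> step_arm:
  targets: "1 0.5 -0.75 0.14 0 0 -0.819;1 0.5 -0.75 0.14 0 0 -0.819;1 0.5 -0.75 0.14 0 0 -0.819;1 0.5 -0.75 0.14 0 0 -0.819;1 0.5 -0.75 0.14 0 0 -0.819;1 0.5 -0.75 0.14 0 0 -0.819;1 0.5 -0.75 0.14 0 0 -0.819;1 0.5 -0.75 0.14 0 0 -0.819;1 0.5 -0.75 0.14 0 0 -0.819;1 0.5 -0.75 0.14 0 0 -0.819"

```text
clock: 0.93
eef_pos: [0.3821, 0.1313, 0.2955]
tool_rot: [0.46, 0.888, 0.0, -0.0]
ft_force: [1.2, 1.5, -0.2]
grip_width: 0.0855
grasp_force: 0.0
```

>>> step_arm:
  targets: "1 0.53 -0.43 0 0 0 -0.82;1 0.53 -0.43 0 0 0 -0.82;1 0.53 -0.43 0 0 0 -0.82;1 0.53 -0.43 0 0 0 -0.82;1 0.53 -0.43 0 0 0 -0.82;1 0.53 -0.43 0 0 0 -0.82;1 0.53 -0.43 0 0 0 -0.82;1 0.53 -0.43 0 0 0 -0.82;1 0.53 -0.43 0 0 0 -0.82;1 0.53 -0.43 0 0 0 -0.82"

```text
clock: 1.77
eef_pos: [0.6481, -0.0842, 0.2912]
tool_rot: [0.718, 0.696, -0.002, -0.002]
ft_force: [-1.4, 0.4, 0.0]
grip_width: 0.0852
grasp_force: 0.0
```

>>> step_arm:
  targets: "1 0 0 -0.3 0 0 0;1 0 0 -0.3 0 0 0;1 0 0 -0.3 0 0 0;1 0 0 -0.3 0 0 0;1 0 0 -0.53 0 0 0;1 0 0 -0.53 0 0 0;1 0 0 -0.53 0 0 0;1 0 0 -0.53 0 0 0;1 0 0 -0.53 0 0 0"

```text
clock: 2.52
eef_pos: [0.6443, -0.0806, 0.029]
tool_rot: [0.717, 0.697, -0.002, -0.002]
ft_force: [0.5, 0.3, 0.7]
grip_width: 0.0853
grasp_force: 0.0
```

Run:
```python
from workcell import bot
import cv2
a=bot.camera("top")[90:240,160:350,::-1]
cv2.imwrite("pics/c1.png",cv2.resize(a,None,fx=4,fy=4,interpolation=cv2.INTER_CUBIC))
print(bot.get_obs()["eef_pos"],bot.get_obs()["ft_force"])
```

```text
[ 0.64687603 -0.0810381   0.03168153] [-0.22448109  0.0400757   1.18407502]
```

View pics/c1.png

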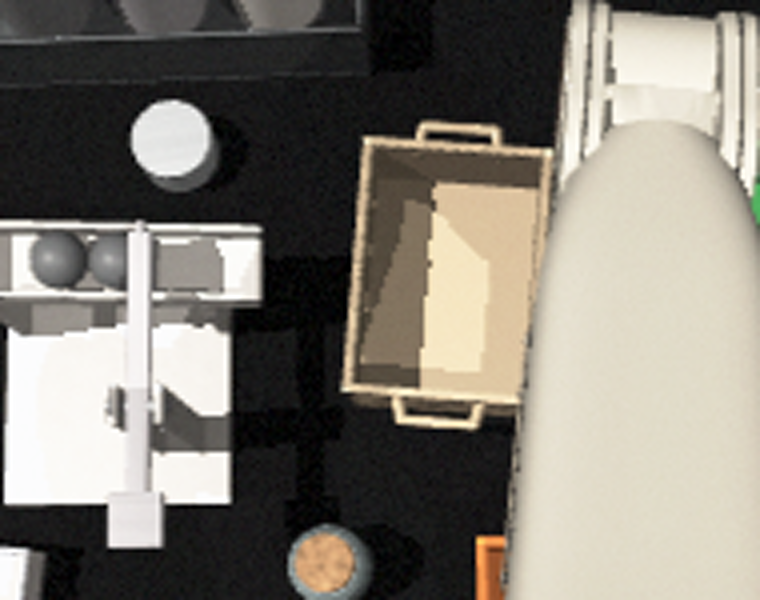

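The caddy is undisturbed (left rim at crop x 345 to 365), and the arm stands beside it on its −y side. Now a slow push.

>>> step_arm:
  targets: "1 0 0.02 0 0 0 0;1 0 0.04 0 0 0 0;1 0 0.06 0 0 0 0;1 0 0.08 0 0 0 0;1 0 0.1 0 0 0 0;1 0 0.12 0 0 0 0;1 0 0.14 0 0 0 0;1 0 0.16 0 0 0 0;1 0 0.18 0 0 0 0;1 0 0.2 0 0 0 0"

```text
clock: 3.4
eef_pos: [0.6484, 0.0186, 0.0325]
tool_rot: [0.717, 0.697, 0.001, 0.002]
ft_force: [0.8, -3.7, 5.8]
grip_width: 0.0858
grasp_force: 1.0
```

>>> step_arm:
  targets: "1 0 0.01 0 0 0 0;1 0 0.02 0 0 0 0;1 0 0.03 0 0 0 0;1 0 0.04 0 0 0 0;1 0 0.04 0 0 0 0"

```text
clock: 3.82
eef_pos: [0.6484, 0.0396, 0.0324]
tool_rot: [0.717, 0.697, 0.001, 0.002]
ft_force: [-0.2, -0.8, 6.0]
grip_width: 0.0853
grasp_force: 0.5
```

Run:
```python
from workcell import bot
import cv2
a=bot.camera("top")[90:240,160:350,::-1]
cv2.imwrite("pics/c2.png",cv2.resize(a,None,fx=4,fy=4,interpolation=cv2.INTER_CUBIC))
print(bot.get_obs()["eef_pos"],bot.get_obs()["ft_force"])
```

```text
[0.64840381 0.03960596 0.03242137] [ 0.33997513 -0.84083907  6.13523313]
```

View pics/c2.png

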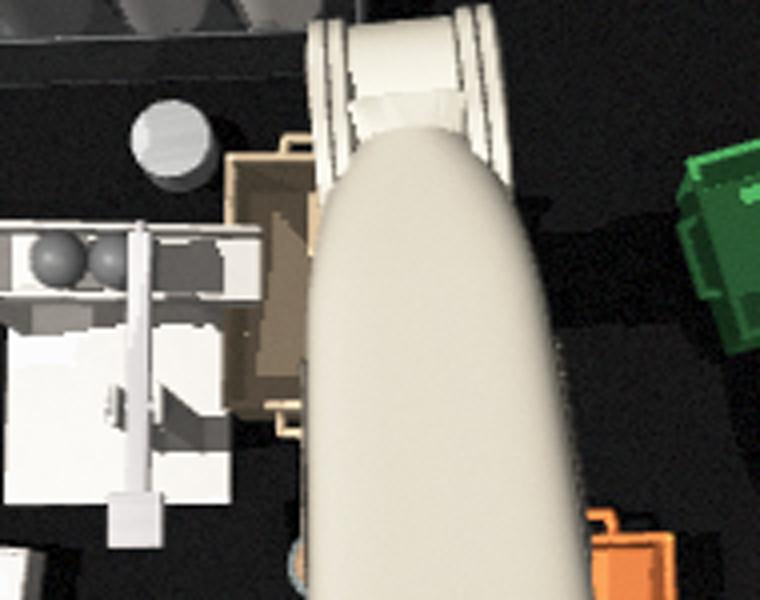

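Run:
```python
from h import *
c=lambda u,v,z:at("top",160+u/4-.4,90+v/4-.4,z)
print("rim",c(227,155,.085),c(224,415,.085)); print("tin",c(171,140,.042),c(131,140,.042),c(211,140,.042)); print("sb tin base",c(215,150,0))
```

```text
rim [0.7383 0.1807 0.085 ] [0.5495 0.1857 0.085 ]
tin [0.765  0.2288 0.042 ] [0.7661 0.2589 0.042 ] [0.7639 0.1988 0.042 ]
sb tin base [ 0.7695  0.2023 -0.    ]
```

The caddy's leading rim is at y≈0.183 and home is 0.188, so about 5 mm are left; the tin is clear of its path. I'll nudge it home, then back off.

>>> step_arm:
  targets: "1 0 0.005 0 0 0 0;1 0 0.01 0 0 0 0;1 0 0.014 0 0 0 0;1 0 0.014 0 0 0 0"

```text
clock: 4.2
eef_pos: [0.6484, 0.0458, 0.0324]
tool_rot: [0.717, 0.697, 0.001, 0.002]
ft_force: [-0.5, -1.9, 6.2]
grip_width: 0.0855
grasp_force: 0.8
```

>>> step_arm:
  targets: "1 0 0.004 0 0 0 0;1 0 0.008 0 0 0 0;1 0 0.008 0 0 0 0"

```text
clock: 4.45
eef_pos: [0.6487, 0.0483, 0.0324]
tool_rot: [0.717, 0.697, 0.0, 0.003]
ft_force: [0.8, -7.1, 5.8]
grip_width: 0.0853
grasp_force: 0.7
```

>>> step_arm:
  targets: "1 0 -0.008 0 0 0 0;1 0 -0.02 0.01 0 0 0;1 0 -0.05 0.02 0 0 0;1 0 -0.1 0.02 0 0 0;1 0 -0.1 0.1 0 0 0;1 0 -0.1 0.3 0 0 0;1 0 -0.1 0.5 0 0 0;1 0 -0.1 0.5 0 0 0;1 0 -0.1 0.5 0 0 0"

```text
clock: 5.2
eef_pos: [0.6458, -0.0015, 0.2491]
tool_rot: [0.717, 0.697, -0.0, -0.0]
ft_force: [0.8, 0.3, 0.5]
grip_width: 0.0858
grasp_force: 0.0
```

>>> step_arm:
  targets: "-1 -0.354 0.46 0 0 0 0;-1 -0.354 0.46 0 0 0 0;-1 -0.354 0.46 0 0 0 0;-1 -0.354 0.46 0 0 0 0;-1 -0.354 0.46 0 0 0 0;-1 -0.354 0.46 0 0 0 0;-1 -0.354 0.46 0 0 0 0;-1 -0.354 0.46 0 0 0 0;-1 -0.354 0.46 0 0 0 0"

```text
clock: 5.95
eef_pos: [0.4684, 0.2304, 0.2473]
tool_rot: [0.716, 0.699, -0.0, 0.0]
ft_force: [-0.6, -0.3, 1.0]
grip_width: 0.0
grasp_force: 0.0
```

Run:
```python
from workcell import bot
import cv2
from h import *
t=bot.camera("top");s=bot.camera("scene")
a=cv2.resize(t[90:240,130:280,::-1],(399,400),interpolation=cv2.INTER_CUBIC)
b=cv2.resize(s[210:380,180:350,::-1],(399,400),interpolation=cv2.INTER_CUBIC)
cv2.imwrite("pics/c3.png",cv2.hconcat([a,b]))
o=bot.get_obs();print(o["eef_pos"],o["ft_force"],o["grip_width"],o["joint_pos"])
print(proj("top",(.647,.123,.085)))
```

```text
[0.47001639 0.22868914 0.24709724] [-0.48179608  0.16205643  0.33255824] 0.0001574638849866363 [ 4.53143462e-01  2.79896634e-01  9.83334226e-02  1.38920676e+00
 -5.32241826e-04  2.05232511e+00]
[237.  158.8]
```

View pics/c3.png

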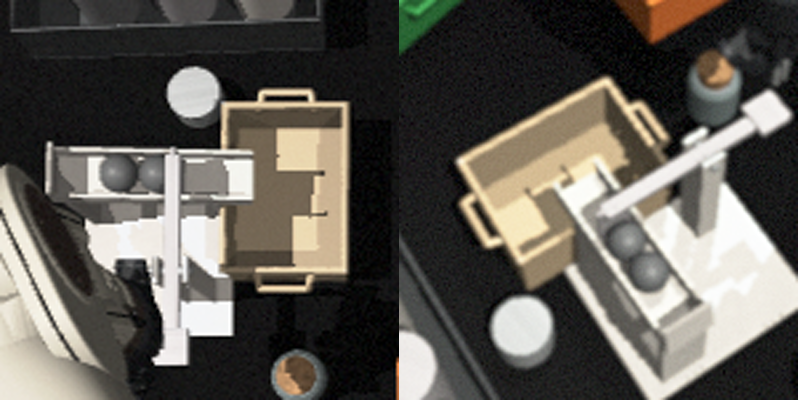

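Run:
```python
from h import *
for z in(.247,.18):
  p=(.47,.229,z);t=proj("top",p);s=proj("scene",p)
  print(z,(t-[130,90])*2.66,(s-[180,210])*2.35+[399,0])
print(at("scene",180+(768-399)/2.35,210+112/2.35,.18))
```

```text
0.247 [154.014 338.618] [771.005  75.2  ]
0.18 [169.176 344.204] [765.365 109.745]
[0.4693 0.2324 0.18  ]
```

The caddy sits home with its rim centred under the mouth, its yaw matching the chute. The gate is shut with both balls behind it, and the fingertips are over the paddle. Now I'll press.

>>> step_arm:
  targets: "-1 0 0 -0.06 0 0 0;-1 0 0 -0.12 0 0 0;-1 0 0 -0.14 0 0 0;-1 0 0 -0.16 0 0 0;-1 0 0 -0.18 0 0 0;-1 0 0 -0.195 0 0 0;-1 0 0 -0.204 0 0 0;-1 0 0 -0.204 0 0 0;-1 0 0 -0.204 0 0 0"

```text
clock: 6.8
eef_pos: [0.4718, 0.229, 0.148]
tool_rot: [0.717, 0.697, 0.002, 0.002]
ft_force: [-1.5, -4.1, 11.7]
grip_width: -0.0002
grasp_force: 6.1
```

>>> step_arm:
  targets: "-1 0 0 0 0 0 0;-1 0 0 0 0 0 0;-1 0 0 0 0 0 0;-1 0 0 0 0 0 0;-1 0 0 0 0 0 0;-1 0 0 0 0 0 0;-1 0 0 0 0 0 0;-1 0 0 0 0 0 0;-1 0 0 0 0 0 0;-1 0 0 0 0 0 0"

```text
clock: 7.63
eef_pos: [0.4718, 0.229, 0.148]
tool_rot: [0.717, 0.697, 0.002, 0.002]
ft_force: [-2.1, -4.2, 12.9]
grip_width: -0.0002
grasp_force: 6.1
```

Run:
```python
from workcell import bot
import cv2
t=bot.camera("top");s=bot.camera("scene")
a=cv2.resize(t[90:240,130:280,::-1],(399,400),interpolation=cv2.INTER_CUBIC)
b=cv2.resize(s[210:380,180:350,::-1],(399,400),interpolation=cv2.INTER_CUBIC)
cv2.imwrite("pics/c4.png",cv2.hconcat([a,b]))
o=bot.get_obs();print(o["eef_pos"],o["ft_force"])
```

```text
[0.47178967 0.22898403 0.14799316] [-2.34706714 -5.02609522 11.96629491]
```

View pics/c4.png

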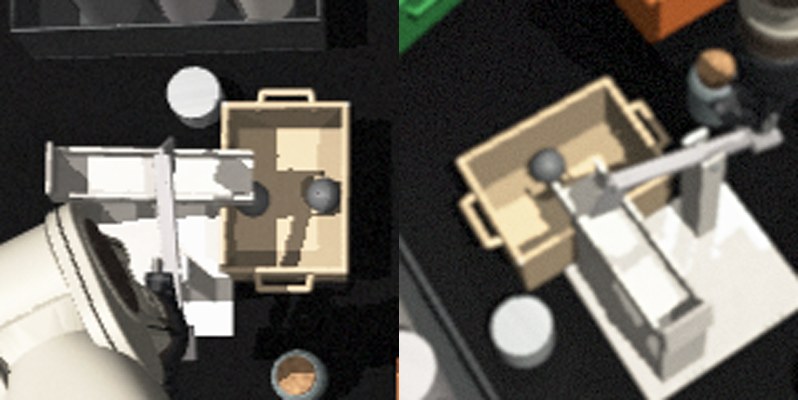

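Both balls are out: one is at (322,193) and the other at (258,200) in the caddy, and the chute is empty. I'll ease the lever up and clear.

>>> step_arm:
  targets: "-1 0 0 0 0 0 0;-1 0 0 0 0 0 0;-1 0 0 0.015 0 0 0;-1 0 0 0.03 0 0 0;-1 0 0 0.045 0 0 0;-1 0 0 0.06 0 0 0;-1 0 0 0.09 0 0 0;-1 0 0 0.14 0 0 0;-1 0 0 0.22 0 0 0;-1 0 0 0.22 0 0 0"

```text
clock: 8.57
eef_pos: [0.4738, 0.2312, 0.2627]
tool_rot: [0.717, 0.697, 0.007, 0.002]
ft_force: [1.3, -0.1, 1.3]
grip_width: -0.0001
grasp_force: 0.0
```

>>> step_arm:
  targets: "-1 -0.1 0 0.06 0 0 0;-1 -0.2 0 0.06 0 0 0;-1 -0.2 0 0.06 0 0 0;-1 -0.2 0 0.06 0 0 0;-1 -0.2 0 0.06 0 0 0;-1 -0.2 0 0.06 0 0 0;-1 -0.2 0 0.06 0 0 0;-1 -0.2 0 0.06 0 0 0;-1 -0.2 0 0.06 0 0 0;-1 -0.2 0 0.06 0 0 0"

```text
clock: 9.4
eef_pos: [0.3703, 0.2292, 0.2844]
tool_rot: [0.717, 0.697, -0.0, -0.0]
ft_force: [0.2, -0.9, 0.1]
grip_width: -0.0001
grasp_force: 0.0
```

Run:
```python
from workcell import bot
import cv2
t=bot.camera("top");s=bot.camera("scene")
a=cv2.resize(t[90:240,130:280,::-1],(399,400),interpolation=cv2.INTER_CUBIC)
b=cv2.resize(s[210:380,180:350,::-1],(399,400),interpolation=cv2.INTER_CUBIC)
cv2.imwrite("pics/c5.png",cv2.hconcat([a,b]))
o=bot.get_obs();print(o["eef_pos"],o["ft_force"])
```

```text
[0.37004184 0.22923559 0.28459038] [-0.4243092   0.7837641  -0.18085483]
```

View pics/c5.png

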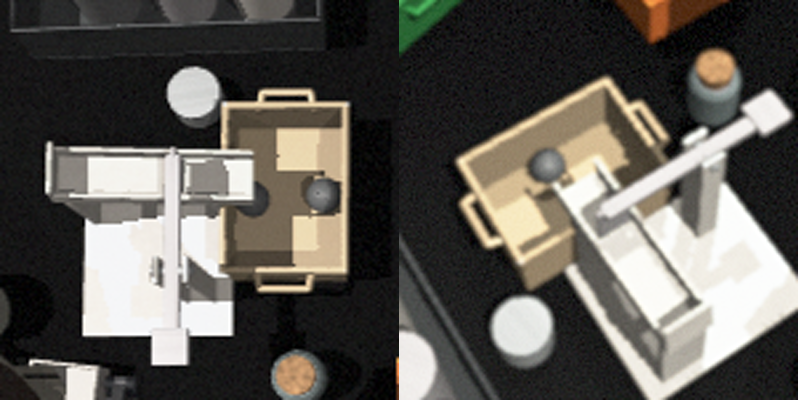

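The lever is back at rest with the paddle at (170,346). Both balls lie in the caddy at (258,200) and (322,194), the caddy hasn't moved, and the arm is clear. I'm handing in.

```bash
python3 -c "
from workcell import bot
print(bot.job_done())"
```

```text
the job is handed in; nothing more can be done
None
```

The job is handed in: in the last picture the caddy is home under the chute with both wash balls in it, the lever is back at rest, and the other things in view have not moved; no verdict came back.

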